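# Crack open a plaster mould with a lever jack

### The arm

A 7-joint arm with a two-finger parallel gripper is mounted at the origin on a cart in front of the work surface, level with it; the furniture and walls round the work are solid. World frame = base frame: x ahead of the robot, y to its left, z up, the work surface at z = 0. Lengths are in m, angles in rad, forces in N, time in s.
With the tool pointing down it reaches from about 0.425 to 0.875 m from the base axis. Payload 8.4 kg.
Tool frame: the origin (TCP) lies at the very end of the fingers, on their centre line; the grasp point (between the pads) lies 19 mm behind it; z points along the fingers, y is the line along which they close (so a half turn about z gives the same grasp; the last joint's range is limited). The gripper opens to 87 mm and grips with 3 to 60 N. Pads are 19 mm wide; open, the fingers measure 117 mm over their backs; the gripper's body (75 mm by 190 mm) begins 51 mm behind the grasp point.
Start: joints at [-1.348, 0.333, 0.04, 1.465, -0.013, 1.343, -0.059], TCP at [0.206, 0.617, 0.223] pointing down, gripper open.
Joint ranges: [-2.58, 2.58], [-0.38, 2.09], [-1.3, 1.39], [0.25, 2.4], [-1.5, 4.64], [0.08, 2.09], [-2.65, 2.65]. Speed limits (rad/s): [2.22, 2.22, 2.79, 2.79, 3.14, 3.14, 3.14].

### API

Orientations are given as a rotation vector (axis times angle).
In Python, from workcell import env, planner, snapshot, job gives the robot as it stands. Calls block until the motion is done:
- env.reach(position, orientation): joint-space move of the TCP to a pose.
- env.move_l(position, rotation=None, v=0.15, guard=None): straight line of the TCP; rotation=None keeps the orientation; v is the mean speed in m/s. With guard (N) it stops when the force on the tool has changed by that much, and returns True; else False.
- env.move_j(angles): joint-space move.
- env.command_gripper(opening, squeeze=None): finger opening in m; squeeze is the grip in N (None keeps the last); returns when the fingers have stopped.
- env.hold(seconds).
- planner.inverse_kinematics(position, orientation): joint angles nearest the present ones, or None.
- snapshot(name): name is "scene" or "top" or "wrist"; returns a dict with "image" (420x560x3 uint8, blue, green, red), "fx", "fy", "cx", "cy" (pixels), "extrinsics" (4x4, takes a point from world to camera coordinates). Camera axes: x right, y up, looking along -z (the intrinsics and any distortion apply to the point x, -y, -z); pixel columns grow to the right and rows downward; lengths in m; the calibration is good to about 2 mm. A picture is of the moment at which its call begins. There is no depth.
A pose or a line that the arm cannot do raises env.IKError and nothing moves.
- job.job_done(): hands the job in; it is judged then, once.
Readings, each from a call of its own:
- env.read_t(): time.
- env.read_joints(): joint angles.
- env.read_joint_velocities(): joint speeds.
- env.read_effort(): joint torques, N m.
- env.read_tcp_pos(): TCP position.
- env.read_tool_rot(): TCP orientation.
- env.read_wrist_force(): force on the tool from outside, world axes, zero at the start.
- env.read_wrist_torque(): the same for the moment, N m.
- env.read_gripper_width(): finger opening in m.
- env.read_gripper_force(): force on a finger pad.
Only numpy, scipy, OpenCV 4.12 (cv2) and the standard library are available. Lean on these libraries where they do the work, as an engineer would, in place of code of your own. Each camera call takes 0.05 s, during which the arm holds its last target. There are 200 camera calls.

### The job

Crack open the two-part plaster mould with the red lever jack: fit the aluminium bobbin-shaped saddle piece over the jack's upright spindle until it sits fully down, then, with the mould still shut and the handle still up, slide the jack in until the saddle is centred under the red lift pad on the mould's lug, the jack standing flat on the table. Push the jack's handle right down to its stop, which lifts the mould's upper half, and finish while still holding it down with the fingers: the jack has no catch and sinks when let go. Do not lift or push the mould with the arm, do not tip the jack over, and leave the wedges, the sanding block and the jar beside the mould where they are.

Things in the scene. Friction and masses are not known exactly. Their poses are not given: they have to be found in the camera images.
- saddle: the loose saddle piece: an aluminium bobbin, 55 mm high, standing upright on the table; flanges 44 mm in diameter and 8 mm thick at both ends, waist 32 mm in diameter between them, 19 mm bore right through; both ends alike, 0.12 kg. Origin at the centre of its underside, z up along the bore
- saddle_mid (a point): centre of the saddle piece, on the bore axis at half height (the place to grip it, round the waist)
- jack: the loose red lever jack, about 1 kg; slides on its flat base. Origin on the ram axis at the base's underside; x forward (handle to ram), z up. Base 12 mm thick, 84 mm wide, nose 45 mm ahead of the ram axis, rear foot 110 mm wide ending 170 mm behind it. Ram cylinder 60 mm wide at the foot. Full handle stroke raises the ram 34 mm
- ram_seat (a point): centre of the ram's 40 mm round seat, 74 mm above the table with the ram down (moves with it); from it the upright spindle rises, 16 mm in diameter, 32 mm high, its tip coned over the last 6 mm. The saddle's underside rests on the seat when fully down; its top is then 129 mm above the table
- jack_bail (a point): middle of the jack's carrying grip: a black flat-sided bar on two steel posts, 14 mm wide across, 28 mm tall, 60 mm long along the jack's x; this point lies 92 mm above the table and 79 mm behind the ram axis. Pinch it from above across its flat sides (along the jack's y) to slide or carry the jack
- handle_grip (a point): middle of the black rubber grip of the jack's handle: 26 mm in diameter, 85 mm long along the handle; on its axis, 127 mm from the handle's pivot. The pivot lies 132 mm behind the ram axis, 62 mm above the table; the handle points backward and, at rest, up at 0.45 rad
- jack_handle (a joint): handle angle: 0 = sprung up at rest, 0.55 rad = right down at its stop (grip then 49 mm above the table, about 68 mm lower than at rest, and about 12 mm farther back). It springs back when let go; it takes about 4 N at the grip to move it and 8 to 14 N from about 0.2 rad on, when the mould's upper half is on the saddle
- lift_pad (a point): centre of the underside of the lift pad: a red disc 40 mm in diameter under the steel lug on the upper half's front; 141 mm above the table when the mould is shut, 21 mm higher with the jack fully up under it; on an axis 55 mm in front of the mould's front face. A red disc with a white dot on top of the 50 mm wide lug marks the same axis; the lug ends 28 mm in front of it
- mould: the two-part plaster mould, fixed on the table: 160 mm deep, 200 mm wide, 208 mm high; upper half (about 3 kg) hinged along the back edge, joint line 100 mm above the table. Origin on the table straight below the lift pad's axis, 55 mm in front of the middle of the mould's front face; its x points from there to the mould, z up
- wedge_1: hardwood wedge, 26x90x22 mm, a bystander; origin at the centre of its underside
- wedge_2: hardwood wedge, 29x90x22 mm, a bystander; origin at the centre of its underside
- sanding_block: cork sanding block, 66x110x31 mm, a bystander
- jar_1: glass jar with a green lid and a white label, 69 mm in diameter, 84 mm high, standing to the left of the mould's front; a bystander
Mind the look-alikes: they are no part of the job. What is meant by the saddle is not black, blue or brown, and is the smaller of those in its own colour.

How it is judged:
On the way, in this order (a step that is already met when the one before it is completed fails the run):
1. the saddle piece sits fully down on the jack's spindle (horizontal distance between saddle_mid and ram_seat below 0.005 m and z of saddle_mid in the frame of ram_seat between 0.024 and 0.0305 m and angle between the z axis of saddle and the z axis of jack, either way round below 0.1 rad), for 0.2 s.
2. the jack stands flat with its saddle centred under the lift pad, handle still up and mould still shut (horizontal distance between saddle_mid and lift_pad below 0.012 m and horizontal distance between saddle_mid and ram_seat below 0.005 m and z of saddle_mid in the frame of ram_seat below 0.0305 m and height (world z) of jack below 0.003 m and angle between jack's own z axis and vertical below 0.05 rad and value of joint jack_handle below 0.1 rad and height (world z) of lift_pad below 0.143 m), for 0.2 s.
At the end, for the whole second after the job is handed in: The arm holds the handle down (over 0.49 rad, over 2 N); the lift pad is raised to over 155 mm and carried by the saddle alone (over 4 N, arm on neither); saddle fully down on the spindle (3 mm), within 15 mm of the pad axis; jack flat and at rest (value of joint jack_handle above 0.49 rad and height (world z) of lift_pad above 0.155 m and contact force between the fingers and jack above 2 N and contact force between saddle and mould above 4 N and contact force between each of the arm, the fingers and mould below 0.5 N and contact force between each of the arm, the fingers and saddle below 0.5 N and horizontal distance between saddle_mid and lift_pad below 0.015 m and horizontal distance between saddle_mid and ram_seat below 0.005 m and z of saddle_mid in the frame of ram_seat below 0.0305 m and angle between jack's own z axis and vertical below 0.05 rad and height (world z) of jack below 0.004 m and linear speed of jack below 0.02 m/s and angular speed of saddle below 0.1 rad/s); the arm keeps its last pose, push and grip.
It fails at once if the mould is pushed or lifted by the arm (contact force between any of the arm, the fingers and mould above 5 N).
It fails at once if the jack is tipped over (angle between jack's own z axis and vertical above 0.5 rad).
It fails at once if a wedge, the sanding block or the jar is moved by more than 30 mm (distance of any of wedge_1, wedge_2, sanding_block, jar_1 from where it was at the start of the episode above 0.03 m).
It also fails if it takes over 64 s, if anything falls off the work surface, if the arm or the gripper's body presses on something with over 40 N, if the wrist force passes 120 N, or if a joint passes its speed limit or range.

## Working session

There is one attempt and no reset: what is moved stays moved. The work goes in short steps, each a Python script; the robot and the scene stay as the last script left them, time stands still between calls to the robot, and variables do not carry over. Pictures are saved under pics/ and viewed, at most 10 in all, crops included, and the job is handed in when it is done.

```bash
mkdir -p pics; ls
python3 - <<'E'
from workcell import env, planner, snapshot, job
import cv2, numpy as np
for n in("scene","top"):
    s=snapshot(n); cv2.imwrite(f"pics/{n}0.png",s["image"]); print(n,{k:v for k,v in s.items() if k!="image"})
print(env.read_t(),env.read_tool_rot())
E
```

```text
pics
scene {'fx': 383.98587891905373, 'fy': 383.98587891905373, 'cx': 274.0424208720105, 'cy': 209.0405377205222, 'extrinsics': array([[ 0.70787874, -0.70623683, -0.01171466, -0.50594028],
       [ 0.54796546,  0.5386232 ,  0.64001477, -0.24838936],
       [-0.44569222, -0.45947208,  0.7682733 , -0.84263717],
       [ 0.        ,  0.        ,  0.        ,  1.        ]])}
top {'fx': 528.763202705197, 'fy': 528.763202705197, 'cx': 282.8212928223738, 'cy': 207.77287496243486, 'extrinsics': array([[ 0.01891146, -0.99981213, -0.00424908, -0.16841551],
       [ 0.99726251,  0.01855904,  0.07157552, -0.49569933],
       [-0.07148321, -0.00559104,  0.99742613, -1.45077686],
       [ 0.        ,  0.        ,  0.        ,  1.        ]])}
0.1 [-5.03353891e-01 -3.10089554e+00  2.38855528e-03]
```

View pics/scene0.png

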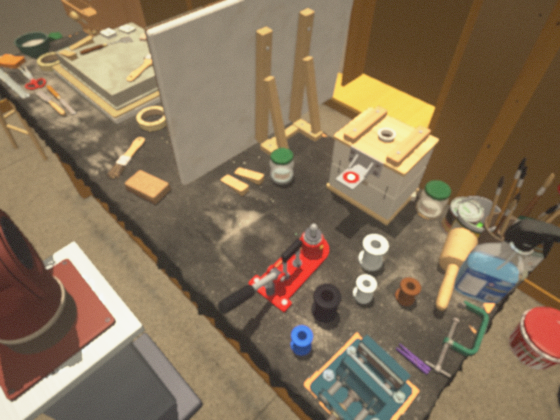

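View pics/top0.png

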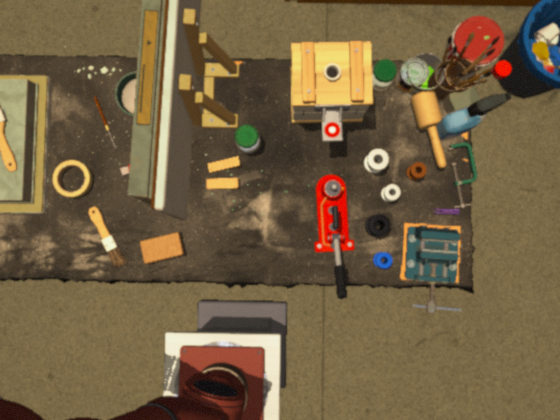

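The scene view shows the lug's white dot at about (350,178), the spindle at (313,230) and the small aluminium bobbin at (365,290). In the top view these are at (332,129), (333,187) and (391,192). The small bobbin is the saddle, and the jack's handle points towards the robot. I'll measure with masks next.

```bash
cat > h.py <<'E'
from workcell import env, planner, snapshot, job
import cv2, numpy as np
from scipy.spatial.transform import Rotation as R
def ray(s,uv):
    E=s["extrinsics"]; d=np.array([(uv[0]-s["cx"])/s["fx"],-(uv[1]-s["cy"])/s["fy"],-1])
    return -E[:3,:3].T@E[:3,3], E[:3,:3].T@d
def onz(s,uv,z):
    c,d=ray(s,uv); return c+d*(z-c[2])/d[2]
def tri(s1,u1,s2,u2):
    A=[];b=[]
    for s,u in((s1,u1),(s2,u2)):
        c,d=ray(s,u); d/=np.linalg.norm(d); P=np.eye(3)-np.outer(d,d); A.append(P); b.append(P@c)
    return np.linalg.lstsq(np.vstack(A),np.hstack(b),rcond=None)[0]
def proj(s,p):
    q=s["extrinsics"]@np.append(p,1); return np.array([s["cx"]+s["fx"]*q[0]/-q[2], s["cy"]-s["fy"]*q[1]/-q[2]])
def down(yaw): # tool z down, tool y (closing) along world direction yaw
    y=np.array([np.cos(yaw),np.sin(yaw),0]); z=np.array([0,0,-1.]); x=np.cross(y,z)
    return R.from_matrix(np.c_[x,y,z]).as_rotvec()
def blobs(m,amin=15):
    n,l,st,c=cv2.connectedComponentsWithStats(m.astype(np.uint8))
    return [(int(st[i,4]),c[i].round(1).tolist(),st[i,:4].tolist()) for i in range(1,n) if st[i,4]>=amin]
E
python3 - <<'E'
from h import *
T=snapshot("top");S=snapshot("scene")
for s,n,(x0,y0,x1,y1) in((T,"top",(300,110,420,310)),(S,"scene",(210,150,400,330))):
    im=s["image"]; hsv=cv2.cvtColor(im,cv2.COLOR_BGR2HSV)
    red=((hsv[...,0]<8)|(hsv[...,0]>172))&(hsv[...,1]>150)&(hsv[...,2]>90)
    wh=(hsv[...,1]<60)&(hsv[...,2]>130)
    blk=(hsv[...,2]<35)
    w=np.zeros(red.shape,bool); w[y0:y1,x0:x1]=1
    for k,m in(("red",red),("white",wh),("black",blk)): print(n,k,blobs(m&w,12 if k!="black" else 60))
a=cv2.resize(T["image"][110:305,300:410],None,fx=3,fy=3,interpolation=cv2.INTER_CUBIC)
b=cv2.resize(S["image"][160:320,210:385],None,fx=2.6,fy=2.6,interpolation=cv2.INTER_CUBIC)
c=np.zeros((max(a.shape[0],b.shape[0]),a.shape[1]+b.shape[1],3),np.uint8); c[:a.shape[0],:a.shape[1]]=a; c[:b.shape[0],a.shape[1]:]=b
cv2.imwrite("pics/c1.png",c); print(c.shape)
E
```

```text
top red [(129, [331.8, 129.3], [325, 122, 15, 15]), (1773, [332.1, 215.2], [314, 174, 41, 79])]
top white [(259, [330.2, 120.1], [322, 110, 20, 31]), (23, [331.8, 129.1], [329, 127, 6, 5]), (31, [338.5, 138.2], [334, 135, 9, 6]), (380, [375.6, 160.2], [364, 149, 25, 24]), (25, [333.6, 186.0], [331, 184, 6, 5]), (236, [390.1, 192.4], [381, 184, 19, 17]), (36, [411.7, 238.3], [409, 235, 7, 7]), (107, [336.7, 252.1], [334, 238, 7, 27]), (44, [410.4, 263.3], [407, 260, 8, 8])]
top black [(90, [340.3, 147.7], [332, 140, 14, 16]), (79, [380.0, 223.6], [374, 217, 12, 15]), (102, [344.5, 281.6], [339, 266, 19, 32])]
scene red [(65, [350.6, 176.8], [344, 172, 15, 10]), (1847, [294.7, 272.7], [249, 236, 81, 76])]
scene white [(352, [220.8, 156.5], [210, 150, 33, 20]), (1618, [363.8, 185.3], [330, 150, 70, 68]), (323, [281.3, 171.3], [270, 161, 24, 22]), (24, [379.8, 173.0], [375, 167, 8, 11]), (28, [350.7, 176.5], [348, 174, 7, 6]), (176, [312.4, 233.4], [305, 223, 16, 21]), (845, [373.1, 250.6], [357, 233, 33, 37]), (191, [265.8, 279.1], [253, 269, 27, 21]), (549, [364.5, 287.2], [352, 273, 26, 30]), (12, [284.0, 301.5], [283, 300, 3, 4]), (30, [302.7, 325.1], [293, 323, 19, 7])]
scene black []
(585, 785, 3)
```

View pics/c1.png

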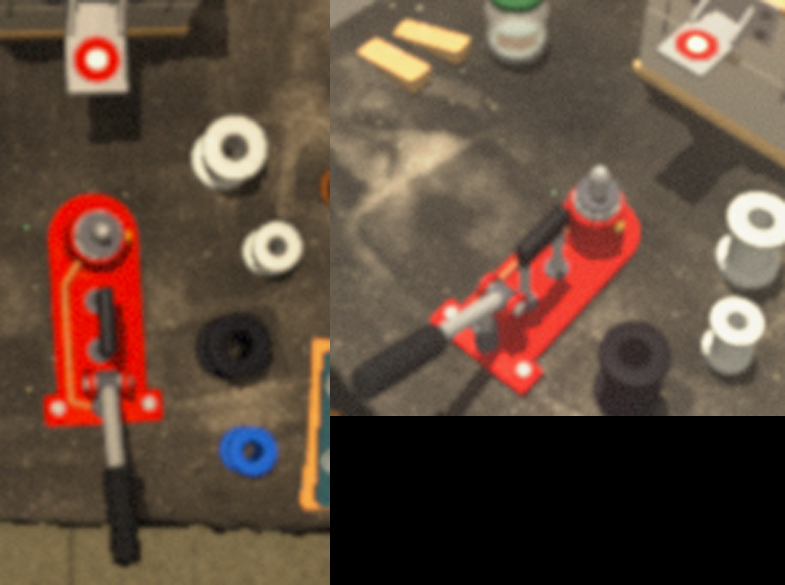

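The crop shows the saddle's bore at top (392.3,192.3) and scene (366.5,283.1). The spindle tip is at top (334,187) and scene (313.8,226.2). The bail runs from (335.3,206.7) to (335.7,228.7), and the foot screws are at (319.3,246) and (349.7,244.7).

Run:
```python
from h import *
np.set_printoptions(precision=4,suppress=True)
T=snapshot("top");S=snapshot("scene")
print("saddle",tri(T,(392.3,192.3),S,(366.5,283.1)),onz(T,(392.3,192.3),.055),onz(S,(366.5,283.1),.055))
print("tip",tri(T,(334,187),S,(313.8,226.2)),onz(T,(334,187),.106))
print("lug",tri(T,(331.8,129.1),S,(350.7,176.5)))
a,b=onz(T,(335.3,206.7),.106),onz(T,(335.7,228.7),.106); print("bail",a,b,np.arctan2(*(a-b)[1::-1]),(a+b)/2)
l,r=onz(T,(319.3,246),.014),onz(T,(349.7,244.7),.014); d=l-r; print("screws",l,r,np.arctan2(-d[0],d[1]),(l+r)/2)
# red base contour on the base top plane
hsv=cv2.cvtColor(T["image"],cv2.COLOR_BGR2HSV); m=(((hsv[...,0]<12)|(hsv[...,0]>170))&(hsv[...,1]>120)&(hsv[...,2]>70))
m[:, :305]=0;m[:,365:]=0;m[:165]=0;m[262:]=0
for v in (185,200,210,220,230,235,243,247,250):
    u=np.where(m[v])[0]; 
    if len(u): print(v,u.min(),u.max(),onz(T,((u.min()+u.max())/2,v),.012))
```

```text
saddle [ 0.544  -0.4556  0.0543] [ 0.5436 -0.455   0.055 ] [ 0.5441 -0.4561  0.055 ]
tip [ 0.5504 -0.2933  0.1024] [ 0.5494 -0.2924  0.106 ]
lug [ 0.6925 -0.2809  0.1515]
bail [ 0.4978 -0.2964  0.106 ] [ 0.4404 -0.2981  0.106 ] 0.029936458428626245 [ 0.4691 -0.2972  0.106 ]
screws [ 0.3948 -0.262   0.014 ] [ 0.4    -0.3461  0.014 ] 0.061544120147387915 [ 0.3974 -0.3041  0.014 ]
185 315 346 [ 0.5654 -0.2911  0.012 ]
200 316 347 [ 0.5234 -0.2944  0.012 ]
210 316 347 [ 0.4955 -0.2947  0.012 ]
220 317 348 [ 0.4676 -0.2978  0.012 ]
230 317 349 [ 0.4399 -0.2996  0.012 ]
235 317 349 [ 0.426  -0.2997  0.012 ]
243 313 354 [ 0.4039 -0.3014  0.012 ]
247 313 354 [ 0.3928 -0.3015  0.012 ]
250 314 353 [ 0.3845 -0.3016  0.012 ]
```

Run:
```python
from h import *
np.set_printoptions(precision=3,suppress=True)
T=snapshot("top");S=snapshot("scene")
print("panel foot",onz(S,(184,181),0),onz(T,(190,212),0),onz(T,(170,212),0))
c,d=ray(S,(150,18)); f=onz(S,(184,181),0)
for z in(.2,.25,.3,.35,.4,.45,.5): print(z,onz(S,(152,22),z),onz(T,(156,207),z))
print(planner.inverse_kinematics([.13,.40,.35],env.read_tool_rot()), env.read_joints())
for r in(.36,.40,.44):
  for z in (.3,.4,.55): print(r,z,planner.inverse_kinematics([r*.2,r*.98,z],env.read_tool_rot()))
for y in(np.pi/2,-np.pi/2): print(planner.inverse_kinematics([.544,-.4556,.2],down(y)))
```

```text
panel foot [0.475 0.129 0.   ] [0.483 0.102 0.   ] [0.482 0.158 0.   ]
0.2 [0.765 0.644 0.2  ] [0.482 0.148 0.2  ]
0.25 [0.711 0.54  0.25 ] [0.478 0.136 0.25 ]
0.3 [0.658 0.435 0.3  ] [0.475 0.124 0.3  ]
0.35 [0.604 0.331 0.35 ] [0.472 0.112 0.35 ]
0.4 [0.55  0.226 0.4  ] [0.468 0.099 0.4  ]
0.45 [0.496 0.122 0.45 ] [0.465 0.087 0.45 ]
0.5 [0.442 0.017 0.5  ] [0.461 0.075 0.5  ]
[-1.379 -0.177  0.014  1.757  0.002  1.562 -0.116] [-1.348  0.333  0.04   1.466 -0.013  1.343 -0.058]
0.36 0.3 [-1.438 -0.3   -0.042  1.952 -0.013  1.489 -0.228]
0.36 0.4 [-1.445 -0.296 -0.035  1.75  -0.01   1.688 -0.23 ]
0.36 0.55 [-1.455 -0.216 -0.028  1.381 -0.007  1.977 -0.236]
0.4 0.3 [-1.443 -0.212 -0.031  1.886 -0.007  1.468 -0.224]
0.4 0.4 [-1.449 -0.213 -0.026  1.687 -0.005  1.668 -0.225]
0.4 0.55 [-1.46  -0.138 -0.017  1.317 -0.003  1.963 -0.229]
0.44 0.3 [-1.445 -0.127 -0.023  1.814 -0.003  1.455 -0.218]
0.44 0.4 [-1.451 -0.131 -0.017  1.618 -0.002  1.654 -0.219]
0.44 0.55 [-1.464 -0.059 -0.006  1.245 -0.     1.955 -0.221]
[ 0.868  0.491 -0.343  1.31   0.163  1.367  2.1  ]
[-0.066  0.755  1.209  1.366 -0.699  1.481 -0.471]
```

Run:
```python
from h import *
np.set_printoptions(precision=4,suppress=True)
q=np.array(planner.inverse_kinematics([.36*.2,.36*.98,.4],env.read_tool_rot())); q[6]=1.4
env.move_j(q); q[0]=.7; env.move_j(q)
print(env.read_tcp_pos(),env.read_t())
o=down(np.pi/2)
env.command_gripper(.07,25)
env.reach([.544,-.4556,.2],o); print(env.read_joints(),env.read_t())
s=snapshot("wrist"); cv2.imwrite("pics/w1.png",s["image"]); print(s["extrinsics"],s["fx"]); print(proj(s,[.544,-.4556,.055]),proj(s,[.544,-.4556,0]))
```

```text
[ 0.2577 -0.2515  0.4   ] 4.275
[ 0.5877  0.4647  0.0686  1.3281 -0.0315  1.3481  2.2256] 6.4083
[[ 0.0015  1.     -0.0015  0.4559]
 [-0.9637  0.001  -0.2671  0.5518]
 [-0.2671  0.0018  0.9637 -0.2251]
 [ 0.      0.      0.      1.    ]] 325.53435254296727
[281.592  200.7426] [281.5163 189.6711]
```

View pics/w1.png

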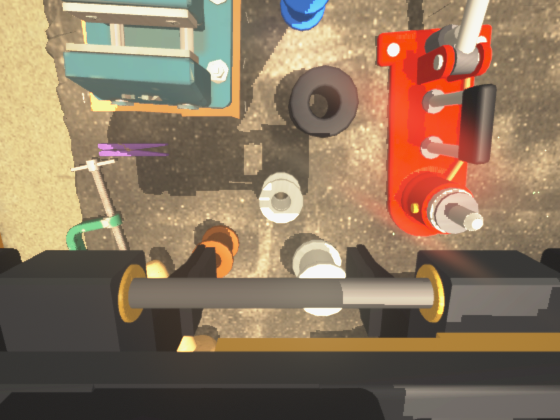

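The wrist view shows the saddle's bore at about (283,200), against a prediction of (281.6,200.7). The position is good and the approach is free.

Run:
```python
from h import *
np.set_printoptions(precision=4,suppress=True)
o=down(np.pi/2)
print(env.move_l([.544,-.4556,.06],v=.2), env.move_l([.544,-.4556,.013],v=.08,guard=8), env.read_tcp_pos())
env.command_gripper(.02,25); print(env.read_gripper_width(),env.read_gripper_force())
env.move_l([.544,-.4556,.22],v=.2)
env.move_l([.5495,-.2928,.22],v=.2)   # bore over spindle, saddle bottom ~.207
print(env.read_gripper_width(),env.read_tcp_pos(),env.read_t())
for n in("wrist","scene","top"):
    s=snapshot(n); cv2.imwrite(f"pics/g_{n}.png",s["image"])
    print(n,"pred top bore",proj(s,[.5495,-.2928,.262]),"bottom",proj(s,[.5495,-.2928,.207]),"tip",proj(s,[.5495,-.2928,.106]))
a=cv2.imread("pics/g_wrist.png")[60:330,140:420];b=cv2.resize(cv2.imread("pics/g_scene.png")[130:265,240:380],None,fx=2,fy=2)
cv2.imwrite("pics/g.png",np.hstack([a,b]))
```

```text
False False [ 0.5441 -0.4557  0.0131]
0.04227021708587959 24.99899700516835
0.04272971752342739 [ 0.549  -0.2945  0.2198] 10.8
wrist pred top bore [285.5497 304.7137] bottom [284.2698 254.0933] tip [283.1517 209.8732]
scene pred top bore [318.358  177.0167] bottom [316.3111 195.7449] tip [313.0693 225.4074]
top pred top bore [340.3939 179.4989] bottom [338.0266 182.3325] tip [334.1686 186.9506]
```

View pics/g.png

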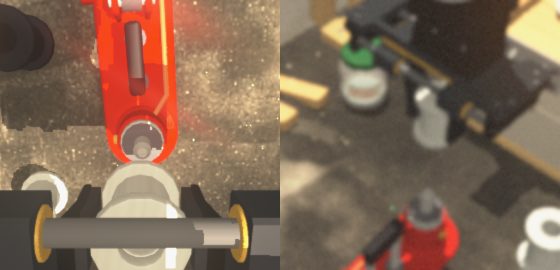

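Run:
```python
import cv2,numpy as np
a=cv2.resize(cv2.imread("pics/g_scene.png")[150:225,280:355],None,fx=5,fy=5,interpolation=cv2.INTER_CUBIC)
b=cv2.resize(cv2.imread("pics/g_wrist.png")[190:320,220:350],(375,375),interpolation=cv2.INTER_CUBIC)
cv2.imwrite("pics/g2.png",np.hstack([a,b]))
```

```text
(no output)
```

View pics/g2.png

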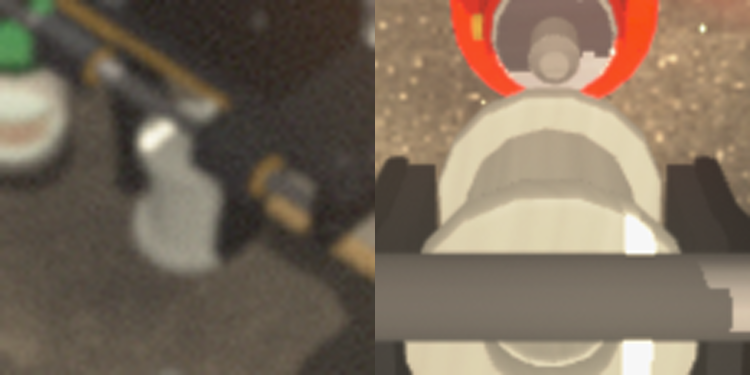

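The scene half is partly hidden by the near finger. The wrist half shows the two flanges with limits at about x 443–660 for the lower and row 95 for its near edge. I'll compare these with projections of an upright saddle.

Run:
```python
from h import *
s=snapshot("wrist"); p=env.read_tcp_pos(); print(p,env.read_tool_rot())
f=lambda q:((proj(s,q)-[220,190])*375/130).round()
for k in(0,-.005,.01):
  b=p+[0,0,-.013+k]
  print(k,"bottomface near",f(b+[-.022,0,0]),"its upper edge",f(b+[-.022,0,.008]),"wid",f(b+[0,.022,.008]),f(b+[0,-.022,.008]),"topflange lower edge",f(b+[-.022,0,.047]),"upper",f(b+[-.022,0,.055]),"wid",f(b+[0,.022,.055]),f(b+[0,-.022,.055]))
```

```text
[ 0.54911052 -0.29416424  0.21976681] [-2.95195338e-03 -3.14121411e+00  3.99973676e-04]
0 bottomface near [178.  78.] its upper edge [178.  90.] wid [292. 198.] [ 65. 199.] topflange lower edge [179. 166.] upper [179. 187.] wid [331. 328.] [ 28. 328.]
-0.005 bottomface near [178.  71.] its upper edge [178.  82.] wid [289. 188.] [ 68. 189.] topflange lower edge [179. 154.] upper [179. 174.] wid [326. 310.] [ 33. 310.]
0.01 bottomface near [178.  93.] its upper edge [179. 106.] wid [299. 220.] [ 59. 221.] topflange lower edge [180. 193.] upper [180. 217.] wid [343. 367.] [ 17. 368.]
```

Run:
```python
from h import *
np.set_printoptions(precision=4,suppress=True)
env.move_l([.549,-.293,.125],v=.15); env.hold(.2); print(env.read_tcp_pos(),env.read_wrist_force())
g=env.move_l([.549,-.293,.087],v=.04,guard=7); print(g,env.read_tcp_pos(),env.read_wrist_force(),env.read_gripper_width(),env.read_t())
s=snapshot("wrist"); cv2.imwrite("pics/i.png",s["image"])
```

```text
[ 0.5496 -0.2933  0.1262] [ 0.005   0.3204 -0.7444]
False [ 0.5491 -0.293   0.0872] [0.2303 0.2181 0.5348] 0.04260203084583636 13.0833
```

Run:
```python
from h import *
np.set_printoptions(precision=4,suppress=True)
env.command_gripper(.07); env.hold(.3)
env.move_l([.549,-.293,.23],v=.2)
env.hold(.2)
p=env.read_tcp_pos();print(p,env.read_t())
W=snapshot("wrist");S=snapshot("scene");T=snapshot("top")
for n,s in(("w",W),("s",S),("t",T)): cv2.imwrite(f"pics/r_{n}.png",s["image"]); print(n,[proj(s,[.549,-.2944,z]).round(1) for z in(.129,.106,.074)])
a=W["image"][20:320,140:420]; b=cv2.resize(S["image"][180:280,250:350],(300,300))
cv2.imwrite("pics/r.png",np.hstack([a,b]))
```

```text
[ 0.5485 -0.2927  0.2286] 15.275
w [array([279.1, 214.4]), array([279.2, 207.7]), array([279.3, 199.8])]
s [array([314.1, 219.6]), array([313.5, 225.9]), array([312.5, 234.2])]
t [array([335.6, 186.2]), array([334.8, 187.2]), array([333.7, 188.5])]
```

View pics/r.png

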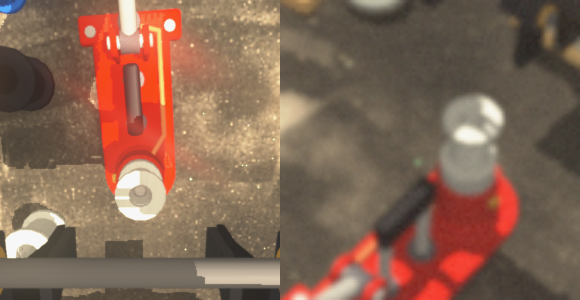

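The wrist crop shows the saddle's top at full-frame (280,213), against (279.1,214.4) predicted for a fully seated saddle, so it is seated. Next I'll grip the bail and slide.

Run:
```python
from h import *
np.set_printoptions(precision=4,suppress=True)
s=snapshot("wrist")
l,r=onz(s,(310,46),.014),onz(s,(230,51),.014); d=l-r; print("screws",l,r,np.arctan2(-d[0],d[1]))
a,b=onz(s,(276,150),.106),onz(s,(271.5,86),.106); print("bail",a,b,np.arctan2(*(a-b)[1::-1]))
ram=np.array([.549,-.2938]); m=(l+r)[:2]/2; psi=np.arctan2(*(ram-m)[::-1]); print("psi from screws mid",psi)
yaw=.058; u=np.array([np.cos(yaw),np.sin(yaw)]); g=ram-.088*u; print("grip",g)
o=down(yaw+np.pi/2)
env.command_gripper(.05,40)
env.move_l([*g,.15],o,v=.2); env.hold(.1); print(env.read_tcp_pos(),env.read_joints())
f0=env.read_wrist_force(); print(env.move_l([*g,.074],v=.1,guard=8),env.read_wrist_force()-f0,env.read_tcp_pos())
env.command_gripper(.0,40); print(env.read_gripper_width(),env.read_gripper_force(),env.read_tcp_pos(),env.read_wrist_force(),env.read_t())
s=snapshot("scene"); cv2.imwrite("pics/b.png",s["image"])
```

```text
screws [ 0.3967 -0.2622  0.014 ] [ 0.4015 -0.347   0.014 ] 0.05638237280689913
bail [ 0.498  -0.2973  0.106 ] [ 0.446  -0.3008  0.106 ] 0.06718667821813276
psi from screws mid 0.07192479466092595
grip [ 0.4611 -0.2989]
[ 0.4628 -0.2989  0.1511] [ 0.4806  0.183   0.0137  1.8035 -0.003   1.153   2.1249]
False [-1.1164  1.2022 -0.3397] [ 0.4616 -0.2991  0.0746]
0.013647485926929439 39.953103912994266 [ 0.4611 -0.2994  0.074 ] [ 1.0902 -2.5231 -0.9363] 18.6083
```

Run:
```python
from h import *
np.set_printoptions(precision=4,suppress=True)
p=env.read_tcp_pos(); t=np.array([p[0]+.1425,p[1]+.0120,.074])
print(env.move_l(t,v=.06,guard=30)); env.hold(.3)
q=env.read_tcp_pos(); print(q-p,env.read_wrist_force(),env.read_t())
T=snapshot("top");S=snapshot("scene")
ram=np.array([.549,-.2938])+(q-p)[:2]
print("saddle top pred",proj(S,[*ram,.129]),proj(T,[*ram,.129]))
hsv=cv2.cvtColor(T["image"],cv2.COLOR_BGR2HSV); m=((hsv[...,0]<8)|(hsv[...,0]>172))&(hsv[...,1]>150)&(hsv[...,2]>90); m[140:]=0;m[:110]=0;m[:,:310]=0;m[:,355:]=0
print(blobs(m))
a=cv2.resize(T["image"][105:205,290:390],None,fx=4,fy=4,interpolation=cv2.INTER_CUBIC); b=cv2.resize(S["image"][150:250,280:380],None,fx=4,fy=4,interpolation=cv2.INTER_CUBIC)
cv2.imwrite("pics/s1.png",np.hstack([a,b]))
```

```text
False
[0.1402 0.0116 0.0001] [-9.8768 -1.122   8.3726] 21.4917
saddle top pred [348.9746 184.1082] [331.5563 132.2719]
[(800, [336.8, 128.6], [312, 110, 43, 30])]
```

View pics/s1.png

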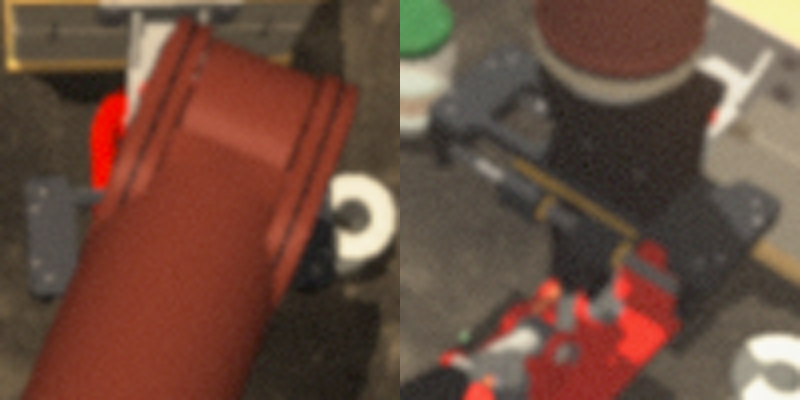

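The arm hides the saddle in both views. I'll release, back off and check the placement.

Run:
```python
from h import *
np.set_printoptions(precision=4,suppress=True)
env.command_gripper(.04); env.hold(.1)
p=env.read_tcp_pos(); env.move_l([p[0],p[1],.16],v=.2); env.move_l([p[0]-.115,p[1]-.01,.26],v=.25)
env.hold(.2); print(env.read_tcp_pos(),env.read_t())
T=snapshot("top");S=snapshot("scene");W=snapshot("wrist")
for n,s in(("W",W),("S",S),("T",T)):
    print(n,[proj(s,q).round(1) for q in([.6892,-.2822,.129],[.6915,-.2815,.1515],[.6915,-.2815,.141])]); cv2.imwrite(f"pics/p_{n}.png",s["image"])
a=cv2.resize(T["image"][105:245,290:390],None,fx=3,fy=3); b=cv2.resize(S["image"][150:255,255:375],(480,420)); cv2.imwrite("pics/s2.png",np.hstack([a,b]))
```

```text
[ 0.4891 -0.2967  0.2583] 23.9917
W [array([283.8, 383.7]), array([284.5, 402.5]), array([284.4, 394.3])]
S [array([349. , 184.1]), array([350.7, 176.9]), array([350., 180.])]
T [array([331.5, 132.3]), array([332.1, 129.5]), array([331.7, 130.4])]
```

View pics/s2.png

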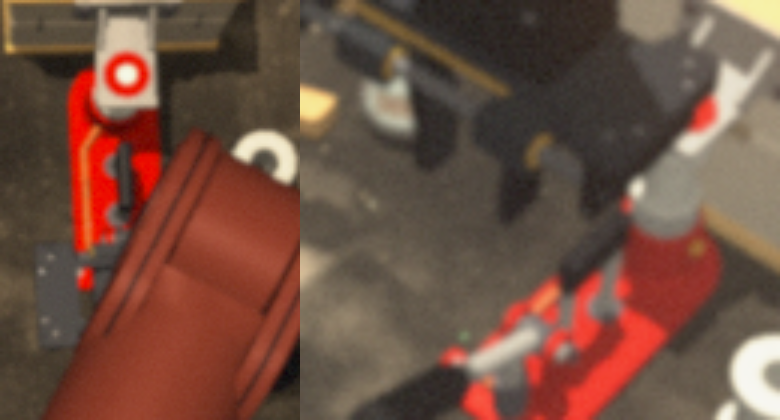

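In the top crop the base sits under the lug, with its left edge at about (313.3,150) and its nose at row 128. The scene crop shows the saddle directly beneath the lug. I'll check the geometry from the base contour.

Run:
```python
from h import *
np.set_printoptions(precision=4,suppress=True)
T={**snapshot("top")}
im=T["image"];hsv=cv2.cvtColor(im,cv2.COLOR_BGR2HSV); m=(((hsv[...,0]<12)|(hsv[...,0]>170))&(hsv[...,1]>120)&(hsv[...,2]>70))
for v in(130,134,140,150,160,170,175): 
    u=np.where(m[v,305:352])[0]+305; print(v,u.min(),u.max(),onz(T,(u.min()-.5,v),.012)[:2],onz(T,(u.max()+.5,v),.012)[:2])
c=m[:,316:324]; print("nose rows",[int(np.where(c[100:160,i])[0].min()+100) for i in range(8)])
yaw=.06;ram=np.array([.6892,-.2822]);u=np.array([np.cos(yaw),np.sin(yaw)]);n=np.array([-u[1],u[0]])
print("expected left edge mid", proj(T,[*(ram-.04*u+.042*n),.012]), proj(T,[*(ram+.042*n),.012]), "nose circle pt",proj(T,[*(ram+.042*(n*.8+u*.6)),.012]))
```

```text
130 315 339 [ 0.7203 -0.2441] [ 0.7216 -0.3144]
134 312 338 [ 0.7088 -0.2358] [ 0.7102 -0.3118]
140 311 321 [ 0.6916 -0.2333] [ 0.6922 -0.2642]
150 312 342 [ 0.6633 -0.2365] [ 0.6649 -0.3235]
160 312 351 [ 0.635  -0.2369] [ 0.637 -0.349]
170 313 351 [ 0.6067 -0.2402] [ 0.6087 -0.3493]
175 313 351 [ 0.5926 -0.2404] [ 0.5946 -0.3494]
nose rows [129, 128, 128, 127, 126, 127, 141, 142]
expected left edge mid [313.6105 155.8693] [312.9667 141.7902] nose circle pt [315.5443 132.8244]
```

The jack is centred within about 4 mm. Now the handle press.

```bash
cat > press.py <<'E'
from h import *
np.set_printoptions(precision=4,suppress=True)
yaw=.06; u=np.array([np.cos(yaw),np.sin(yaw)]); ram=np.array([.6900,-.2807]); o=down(yaw+np.pi/2)
def tcp(th,extra=0):
    f=.45-th; r=.132+.127*np.cos(f)
    return np.array([*(ram-r*u), .062+.127*np.sin(f)+.013/np.cos(f)+.0095*np.tan(abs(f))-extra])
E
python3 - <<'E'
from press import *
env.command_gripper(0,30)
p=tcp(0); env.move_l([*p[:2],.18],o,v=.2); env.hold(.1); f0=env.read_wrist_force()
print(env.read_tcp_pos(),p,f0,env.read_t())
print(env.move_l(p+[0,0,.004],v=.1,guard=6),env.read_tcp_pos())
for th in(.1,.2,.3,.4,.5,.55):
    env.move_l(tcp(th),v=.06); print(th,tcp(th),env.read_tcp_pos(),env.read_wrist_force()-f0)
print(env.read_t())
E
```

```text
[ 0.4456 -0.2958  0.1816] [ 0.4441 -0.2955  0.1363] [ 0.5841 -0.1138  0.3301] 25.8333
False [ 0.4444 -0.2955  0.1406]
0.1 [ 0.4392 -0.2958  0.1229] [ 0.4391 -0.2962  0.123 ] [-0.6405 -0.7863  4.1814]
0.2 [ 0.4354 -0.296   0.1093] [ 0.4359 -0.2964  0.1099] [-0.8136 -0.7355  5.4964]
0.3 [ 0.4329 -0.2961  0.0956] [ 0.4329 -0.2968  0.0964] [-3.0474 -1.1691  9.9908]
0.4 [ 0.4316 -0.2962  0.0818] [ 0.4312 -0.2971  0.0825] [-5.2355 -1.5359 10.6143]
0.5 [ 0.4316 -0.2962  0.0691] [ 0.4308 -0.2973  0.0697] [-6.6299 -2.2393 11.2885]
0.55 [ 0.4321 -0.2962  0.0633] [ 0.4311 -0.2973  0.0638] [-6.9508 -3.4105 10.9855]
28.5917
```

Run:
```python
from press import *
p=tcp(.55)
for k in range(1,9):
    t=p+[-.0006*min(k,4),0.0002*min(k,4),-.0012*k]; env.move_l(t,v=.02); env.hold(.15)
    F=env.read_wrist_force(); print(k,t,env.read_tcp_pos(),F)
    if F[2]>24: break
T=snapshot("top");S=snapshot("scene");print(env.read_t())
m=cv2.cvtColor(S["image"],cv2.COLOR_BGR2HSV); r=((m[...,0]<8)|(m[...,0]>172))&(m[...,1]>150)&(m[...,2]>90); r[:150]=0;r[190:]=0;r[:,:335]=0;r[:,365:]=0
print(blobs(r,8)); cv2.imwrite("pics/f.png",cv2.resize(S["image"][130:310,200:400],None,fx=3,fy=3,interpolation=cv2.INTER_CUBIC))
```

```text
1 [ 0.4315 -0.296   0.0621] [ 0.431  -0.2973  0.0631] [-4.4105 -3.3809 11.3945]
2 [ 0.4309 -0.2958  0.0609] [ 0.431  -0.2973  0.0625] [-5.7544 -2.7299 15.2544]
3 [ 0.4303 -0.2956  0.0597] [ 0.431  -0.2974  0.0621] [-6.4534 -1.5857 21.9089]
4 [ 0.4297 -0.2954  0.0585] [ 0.431  -0.2974  0.0617] [-7.1156 -1.1107 27.0855]
30.2917
[(55, [354.0, 168.3], [347, 164, 15, 9])]
```

View pics/f.png

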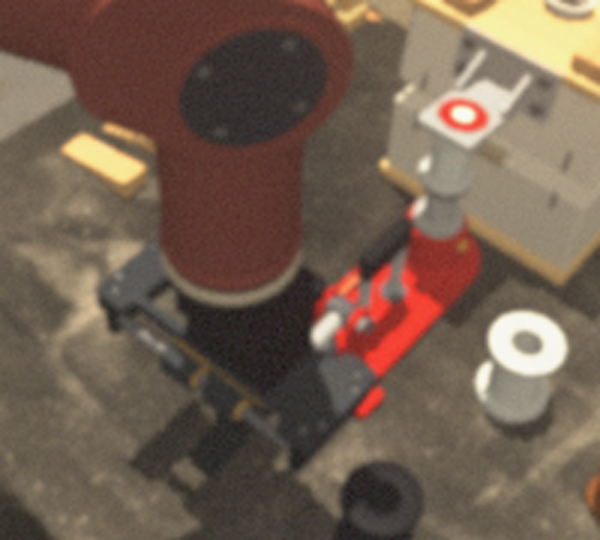

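The picture shows the lug raised, with its dot moved from (350.6,176.8) to (354,168.3), about 21 mm up. The saddle is under it, the jack is flat, and the handle is on its stop.

Run:
```python
from h import *
env.hold(.5); print(env.read_tcp_pos(),env.read_wrist_force(),env.read_joint_velocities().max() if hasattr(env.read_joint_velocities(),'max') else '')
print(job.job_done())
```

```text
[ 0.43099609 -0.29739089  0.06169272] [-6.66921188 -0.29581607 27.10950764] 0.0013968169867877942
the job is handed in; nothing more can be done
None
```

I handed the job in at about 31 s with the handle held on its stop at 27 N, the lift pad raised about 21 mm on the saddle and the jack looking flat in the last picture; the hand-in returned no verdict.

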